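Open the squeeze-tab tub of counter-cleaning tablets

ROBOT

A 7-joint arm with a two-finger parallel gripper is mounted at the origin on the work surface. World frame = base frame: x ahead of the robot, y to its left, z up, the work surface at z = 0. Lengths are in m, angles in rad, forces in N, time in s.
With the tool pointing down it reaches from about 0.4 to 0.925 m from the base axis. Payload 4.1 kg.
Tool frame: the origin (TCP) lies at the very end of the fingers, on their centre line; the grasp point (between the pads) lies env.grip_point_offset behind it (env.grip_point_offset is the distance from the TCP to the grasp point, in m); y points along the fingers, x is the direction in which the jaws open and shut, and the axes are right-handed (so a half turn about y gives the same grasp; the last joint's range is limited). The gripper opens to 85 mm and grips with 20 to 120 N. Pads are 22 mm wide; open, the fingers measure 114 mm over their backs; the gripper's body (76 mm by 85 mm) begins 54 mm behind the grasp point. The pads swing forward as they close: fully open they stand 13 mm farther back than shut.
Start: joints at [-1.372, 0.398, 0.045, 1.537, -0.019, 1.207, -0.051], TCP at [0.191, 0.621, 0.231] pointing down, gripper open.
Joint ranges: [-2.82, 2.82], [-0.49, 2.23], [-1.37, 1.46], [0, 2.46], [-1.36, 4.5], [0.23, 2], [-2.94, 2.94]. Speed limits (rad/s): [2.57, 2.57, 3.14, 3.14, 3.14, 3.14, 3.14].

INTERFACE

Orientations are given as a rotation vector (axis times angle).
In Python, from station import monitor, optics, env, spotter gives the robot as it stands.
- The arm moves only by the tool send_rows, never from a script. Its argument "moves" is a list of rows, each a list of 3 entries, a list of its own where there are three numbers: the shift along the world's x, y, z in mm, then the turn about the world's z in degrees, then the finger opening in mm, from 0 to 85.4. A call has 1 to 12 rows; each row is the pose to reach, as a shift and turn from the pose commanded when the call began; what a row does not reach only later rows make up. A row lasts 1/12 s, in which the tool goes at most 41.7 mm and 7.16 degrees, less where a joint would pass 70% of its speed; a pose out of reach is approached as far as the arm can. A call with a gripper value outside its range is refused whole. The fingers move at their own pace and stop on an object; "squeeze" is the grip in N (left out, the last holds). Time passes only in rows, so rows that repeat a pose let the fingers close. It gives the time, the measured TCP pose, the force and the opening at its end, in the units of the state.
- monitor.sense(): the state, without advancing time (a new reading comes with each control period).
- optics.capture(name): name is "scene" or "top"; returns (picture, depth): 480x640x3 uint8, red, green, blue; 480x640 float32, m along the optical axis (not along the pixel's ray), 0 where there is no reading.
- optics.camera_info(name): a dict with "K" (3x3 intrinsics, pixels), "origin" and "orientation" of the camera in the world. Camera axes: x right, y up, looking along -z (the intrinsics and any distortion apply to the point x, -y, -z); pixel columns grow to the right and rows downward; lengths in m; the calibration is good to about 2 mm. A picture is of the moment at which its call begins. camera_info takes no time and is no camera call.
- env.close_job(): hands the job in, once; it reports no verdict.
Trained networks look in the newest picture that a camera, given by its name, has taken for a name from the list of things; names that differ only in an ending like _2 or _b are one class to them, and where a whole thing is asked for, a point or a joint stands for the part that bears it (a point fixed in the world has none). Each returns a list of dicts, best first, with "confidence" (0 to 1); they miss things now and then, are a little off and sometimes report something else, mostly with a low value. They report only what shows in the picture. A call takes as long as a camera call. They do not tell look-alikes from the thing itself.
- spotter.search_frame(camera, thing): "extent" ([left, top, right, bottom] in pixels, round what is visible of it).
- spotter.place_of(camera, thing): "position" ([column, row] in pixels: a listed point, or the origin of a listed thing).
The state is a dict: "clock": time; "joint_positions": joint angles; "joint_velocities": joint speeds; "joint_efforts": joint torques, N m; "position": TCP position; "eef_rot": TCP orientation; "contact_force": force on the tool from outside, world axes, zero at the start; "torque": the same for the moment, N m; "width": finger opening in m.
Only numpy, scipy, OpenCV 4.12 (cv2) and the standard library are available. Lean on these libraries where they do the work, as an engineer would, in place of code of your own. Each camera call takes 0.05 s, during which the arm holds its last target. There are 200 camera calls.

TASK

Open the blue-capped tub of cleaning tablets on the pastry counter: squeeze the two side tabs of its cap inward, keep them squeezed while turning the cap about a quarter turn anticlockwise seen from above, and lift it straight off the neck. Then stand the cap upright in the middle of the black tray and let go of it. Leave the tub standing and the orange-capped tub alone.

Things in the scene. Friction and masses are not known exactly. Their poses are not given: they have to be found in the camera images.
- blue_cap_grip (a point): Blue cap, loose, 75 g, 46 mm high; this point on its axis, 36 mm above its underside, between two pale side tabs. z up, y through the tabs: flat outer faces at y +-31 mm, 24 wide, from 16 mm below to 10 above this point. Each slides in 7 mm on a spring (1 to 4.5 N), 5 mm or more unlocks: 62 mm grip free, 48 squeezed. 48 mm wide along x. Stands by itself on its underside.
- blue_tub: White 1.5 kg tub, blue band, loose, weighted foot; 80 mm across, shoulder 80 mm high, neck to 124. Origin under its centre, z up. Closed, the cap's axes match the tub's, its grip point 120 mm up. Squeezed, it turns freely anticlockwise (from above), clockwise is stopped; at 50 to 115 degrees it lifts freely, clear after 42 mm. Lock posts on the shoulder end 26 mm below its grip point.
- orange_cap_grip (a point): The same point on the orange cap, of the same shape and size, on an identical tub with an orange band (130 mm high over the cap). A bystander: it stays closed.
- tray_in (a point): Centre of the inner floor of the fixed square black tray, 130 mm outside, 122 mm inside, rim 12 mm high, floor 4 mm above the counter; z up, x and y along its sides.
There are look-alikes about, which are no part of the job. What is meant by the part that bears blue_cap_grip is not green, pink or turquoise, and is the larger of those in its own colour.

How it is judged:
By the outcome, as a careful person would: the job done as asked, in the order asked, and still so for the second after the job is handed in, with the robot touching nothing.
It also fails if it takes over 48 s, if anything falls off the work surface, if the arm or the gripper's body presses on something with over 40 N, if the wrist force passes 120 N, or if a joint passes its speed limit or range.

## Working session

There is one attempt and no reset: what is moved stays moved. The work goes in short steps, Python scripts to look and compute and a tool call to move; the robot and the scene stay as the last step left them, time stands still between calls to the robot, and variables do not carry over. Pictures are saved under pics/ and viewed, about 8 in all and at most 12, crops included, and the job is handed in when it is done.

Besides the shell and the picture viewer there is one more tool, called in YAML: its name, and indented under it one key for each argument. send_rows: Moves the arm, as the interface text tells. Its arguments: {"type":"object","properties":{"moves":{"type":"array"},"squeeze":{"type":"number"}},"required":["moves"]}

```bash
ls; mkdir -p pics
cat > h.py <<'E'
import numpy as np, cv2
from scipy.spatial.transform import Rotation as R
from station import monitor, optics, env, spotter
def info(n):
    i=optics.camera_info(n); K=np.array(i["K"]); o=np.array(i["origin"]); q=np.array(i["orientation"])
    M=q if q.shape==(3,3) else (R.from_rotvec(q).as_matrix() if q.size==3 else None)
    return K,o,M,i
def cloud(n,d):
    K,o,M,_=info(n); v,u=np.mgrid[:480,:640]
    p=np.stack([(u-K[0,2])/K[0,0]*d,-(v-K[1,2])/K[1,1]*d,-d],-1)
    return p@M.T+o
def ray(n,px,z):
    K,o,M,_=info(n); r=M@np.array([(px[0]-K[0,2])/K[0,0],-(px[1]-K[1,2])/K[1,1],-1])
    return o+r*(z-o[2])/r[2]
def save(n,p,f): cv2.imwrite(f,p[...,::-1])
E
python3 - <<'E'
from h import *
s=monitor.sense(); print(s["clock"],s["position"],s["eef_rot"],s["width"],env.grip_point_offset)
for n in("scene","top"):
    p,d=optics.capture(n); save(n,p,f"pics/{n}0.png"); np.savez(f"{n}0.npz",p=p,d=d); print(n,info(n)[3])
    for t in("blue_cap_grip","blue_tub","orange_cap_grip","tray_in"):
        for r in spotter.place_of(n,t)[:5]: print(t,np.round(r["position"]),round(r["confidence"],2))
E
```

```text
pics
0.0 [0.19045997 0.6207901  0.23023858] [-1.33672238 -0.98610172  0.98870157] 0.08512587222844381 0.0187
scene {'K': array([[472.82697275,   0.        , 316.71054622],
       [  0.        , 472.82697275, 226.11921783],
       [  0.        ,   0.        ,   1.        ]]), 'origin': array([ 0.9400293 , -0.19888868,  0.73328274]), 'orientation': array([0.52746015, 0.34676257, 1.18145373])}
blue_cap_grip [191. 230.] 0.83
blue_cap_grip [133. 304.] 0.74
blue_cap_grip [210. 249.] 0.67
blue_cap_grip [238. 202.] 0.61
blue_tub [222. 289.] 0.7
orange_cap_grip [461. 195.] 0.8
tray_in [334. 248.] 0.93
top {'K': array([[451.55423834,   0.        , 318.55896679],
       [  0.        , 451.55423834, 248.32711311],
       [  0.        ,   0.        ,   1.        ]]), 'origin': array([ 0.47635946, -0.04449325,  0.84565639]), 'orientation': array([ 0.03512134, -0.07851915, -1.59425192])}
blue_cap_grip [365. 311.] 0.97
blue_cap_grip [410. 237.] 0.96
blue_cap_grip [413. 305.] 0.82
blue_cap_grip [383. 181.] 0.81
blue_cap_grip [475. 238.] 0.66
blue_tub [391. 243.] 0.88
orange_cap_grip [157. 220.] 0.88
tray_in [288. 248.] 0.75
```

View pics/scene0.png

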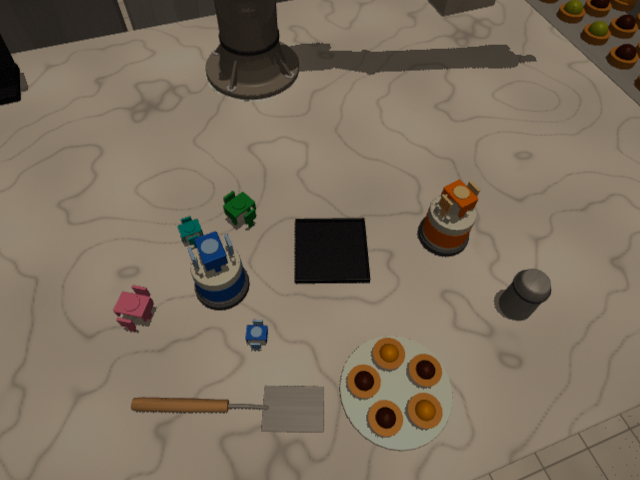

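View pics/top0.png

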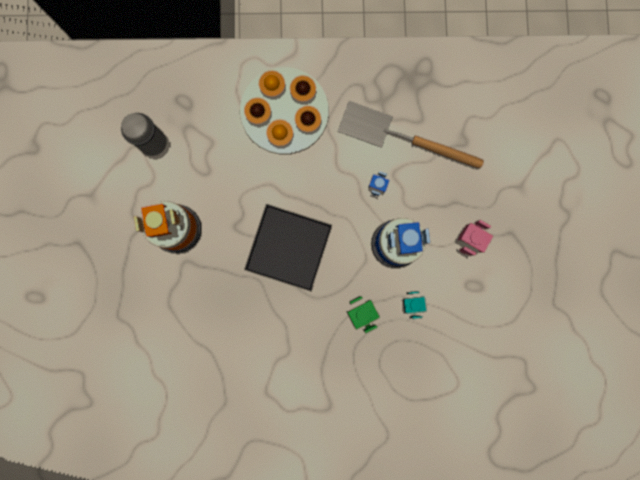

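The scene picture shows the blue cap on its tub at (210,249), the small blue cap at (257,333), pink at (133,306), turquoise at (190,230), green at (240,208), the tray at (332,250) and the orange tub at (448,215). 

In the top picture the candidates are blue on tub (410,237), small blue (379,184), green (363,313), turquoise (414,305) and pink (475,238). The one at (410,237) is meant: it is blue, the larger blue one, and sits on the blue-banded tub. I'll confirm that in a crop.

Run:
```python
from h import *
def rect(q): 
    r=cv2.minAreaRect((q[:,:2]*1000).astype(np.float32)); return np.round(r[0],1),np.round(r[1],1),round(r[2],1)
for n,px in(("top",(410,237)),("scene",(210,249))):
    f=np.load(f"{n}0.npz"); p,d=f["p"],f["d"]; C=cloud(n,d); ok=d>0
    c=ray(n,px,.12); print(n,"cap",c.round(4))
    near=(np.hypot(*(C[...,:2]-c[:2]).transpose(2,0,1))<.06)&ok
    z=C[...,2]; hsv=cv2.cvtColor(p,cv2.COLOR_RGB2HSV)
    print(np.histogram(z[near],np.arange(0,.15,.01)))
    blue=(hsv[...,0]>100)&(hsv[...,0]<125)&(hsv[...,1]>120)
    m=near&(z>.122)&blue; print("body",m.sum(),rect(C[m]),C[m].mean(0).round(4))
    m=near&(z>.106)&~blue; print("tabs",m.sum(),rect(C[m]),np.median(z[m]))
    m=near&(z>.106); print("all",m.sum(),rect(C[m]),np.percentile(z[m],[10,50,90]).round(4))
    # tray
    t=ray(n,{"top":(288,248),"scene":(334,248)}[n],.004)
    m=(np.hypot(*(C[...,:2]-t[:2]).transpose(2,0,1))<.11)&(hsv[...,2]<60)&ok&(z<.02)
    print("tray",t.round(4),m.sum(),rect(C[m]),np.median(z[m]))
    x,y=px; cr=p[y-60:y+60,x-60:x+60]; save(n,cv2.resize(cr,None,fx=4,fy=4,interpolation=cv2.INTER_CUBIC),f"pics/{n}c.png")
a,b=[cv2.imread(f"pics/{n}c.png") for n in("top","scene")]; cv2.imwrite("pics/crop.png",cv2.resize(np.hstack([a,b]),(800,400)))
```

```text
top cap [ 0.5435 -0.2141  0.12  ]
(array([583, 268,  30,  41,  34,  39,  64, 409, 405,  47,  34,  45, 444,
       360]), array([0.  , 0.01, 0.02, 0.03, 0.04, 0.05, 0.06, 0.07, 0.08, 0.09, 0.1 ,
       0.11, 0.12, 0.13, 0.14]))
body 401 (array([ 541.5, -211.7]), array([46.6, 35.6]), 5.0) [ 0.5408 -0.2106  0.1293]
tabs 473 (array([ 541.8, -211.1]), array([47.8, 62.4]), 4.8) 0.13011448164264383
all 876 (array([ 541.8, -211.1]), array([47.8, 62.4]), 4.8) [0.1221 0.1296 0.1318]
tray [ 0.5388 -0.0114  0.004 ] 4527 (array([540.3, -12. ]), array([126.9, 126.1]), 70.8) 0.004297886431119058
scene cap [ 0.54   -0.2116  0.12  ]
(array([774, 417, 116, 135, 136, 149, 173, 440, 633,  91,  61, 118, 445,
       415]), array([0.  , 0.01, 0.02, 0.03, 0.04, 0.05, 0.06, 0.07, 0.08, 0.09, 0.1 ,
       0.11, 0.12, 0.13, 0.14]))
body 479 (array([ 542.8, -211.2]), array([49.4, 35.2]), 5.4) [ 0.5469 -0.2113  0.1291]
tabs 435 (array([ 542.3, -211.5]), array([49.1, 62.6]), 4.8) 0.13068708062650503
all 1027 (array([ 542.9, -211.7]), array([49.4, 62.6]), 6.7) [0.1143 0.1296 0.132 ]
tray [ 0.538  -0.0037  0.004 ] 4658 (array([537. ,  -9.7]), array([128.5, 140.5]), 71.0) 0.00497847637369131
```

View pics/crop.png

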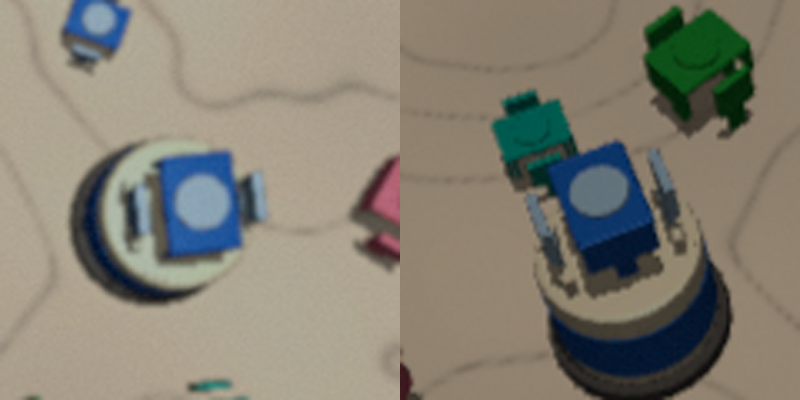

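The crop confirms it: the larger blue cap sits on the blue-banded white tub, with pale tabs left and right. Both cameras agree on its centre, (0.542, -0.2115), with the tab axis at about 95°, and on the tray at (0.540, -0.012). The size and height match too (62×48 mm, top at 0.13). Next I'll work out the tool's heading.

Run:
```python
from h import *
s=monitor.sense(); M=R.from_rotvec(s["eef_rot"]).as_matrix(); print(s["clock"],M.round(3)); print("jaw deg",np.degrees(np.arctan2(M[1,0],M[0,0])),s["joint_positions"].round(3) if hasattr(s["joint_positions"],'round') else s["joint_positions"])
print((np.array([.542,-.2115,.2])-s["position"])*1000)
```

```text
0.5 [[ 0.293  0.    -0.956]
 [ 0.956 -0.     0.293]
 [-0.    -1.    -0.   ]]
jaw deg 72.93827994422179 [-1.372  0.398  0.045  1.537 -0.019  1.207 -0.051]
[ 351.2946026  -832.88461982  -31.29519916]
```

send_rows:
  moves:
    - [[30,-25,0],-7,85]
    - [[60,-50,0],-14,85]
    - [[90,-75,0],-21,85]
    - [[120,-105,0],-28,85]
    - [[150,-135,0],-35,85]
    - [[180,-165,0],-42,85]
    - [[210,-195,0],-49,85]
    - [[240,-230,0],-56,85]
    - [[265,-260,0],-63,85]
    - [[290,-290,0],-70,85]
    - [[310,-325,0],-77,85]
    - [[320,-360,0],-84,85]
  squeeze: 40

```text
clock: 1.5
position: [0.5132, 0.2591, 0.2317]
eef_rot: [-1.565, 0.155, -0.16]
contact_force: [1.3, -0.1, 0.5]
width: 0.0848
```

send_rows:
  moves:
    - [[3,-38,0],-7,85]
    - [[6,-76,0],-14,85]
    - [[9,-114,0],-21,85]
    - [[12,-152,0],-28,85]
    - [[15,-190,0],-35,85]
    - [[18,-228,0],-42,85]
    - [[21,-266,0],-49,85]
    - [[24,-304,0],-56,85]
    - [[27,-342,0],-63,85]
    - [[29,-380,0],-70,85]
    - [[31,-418,0],-74,85]
    - [[31,-450,0],-74,85]

```text
clock: 2.5
position: [0.5417, -0.1913, 0.2316]
eef_rot: [-1.248, 1.147, -1.149]
contact_force: [0.2, 0.1, 0.5]
width: 0.085
```

Run:
```python
from h import *
s=monitor.sense(); M=R.from_rotvec(s["eef_rot"]).as_matrix(); print(s["clock"],s["position"].round(4),"jaw",np.degrees(np.arctan2(M[1,0],M[0,0])),s["joint_positions"],s["joint_velocities"])
```

```text
2.5 [ 0.5417 -0.1913  0.2316] jaw -85.24927600497942 [-0.42551817  0.37417895  0.89198888  1.73914401 -0.3120797   1.17729
 -0.93396977] [ 0.81024043  0.26513228 -0.04995467 -0.27142215 -0.20510689  0.1055851
  0.84277757]
```

send_rows:
  moves:
    - [[0,-20,-25],0,85]
    - [[0,-20,-55],0,85]
    - [[0,-20,-70],0,85]
    - [[0,-20,-70],0,85]
    - [[0,-20,-70],0,85]

```text
clock: 2.92
position: [0.5415, -0.2083, 0.1611]
eef_rot: [-1.25, 1.146, -1.145]
contact_force: [0.1, 0.1, 0.6]
width: 0.0851
```

Run:
```python
from h import *
s=monitor.sense(); M=R.from_rotvec(s["eef_rot"]).as_matrix(); print(s["clock"],s["position"].round(4),"jaw",np.degrees(np.arctan2(M[1,0],M[0,0])))
p,d=optics.capture("scene"); cv2.imwrite("pics/s1.png",cv2.resize(p[130:350,100:360,::-1],(780,660))[:600])
```

```text
2.9167 [ 0.5415 -0.2083  0.1611] jaw -85.04670954537627
```

View pics/s1.png

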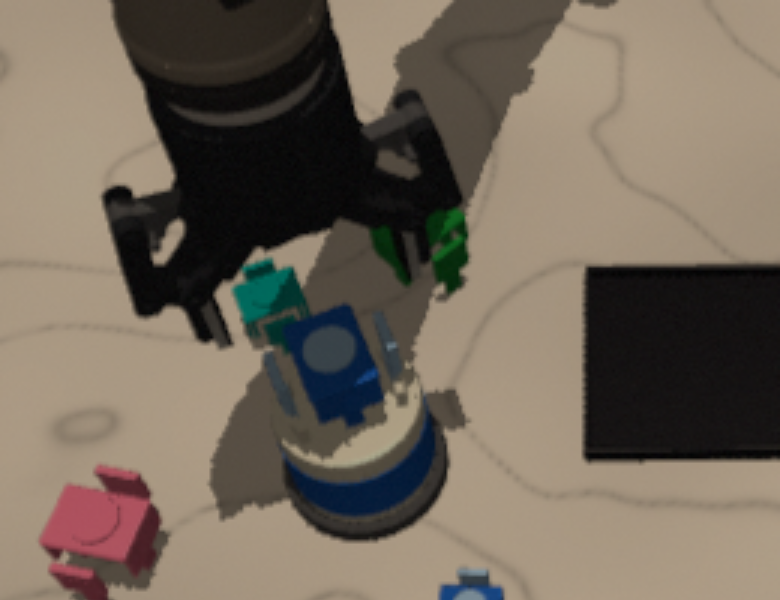

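The picture shows the open jaws straddling the cap in line with its tabs. I'll correct y by -3 mm, go down and close.

send_rows:
  moves:
    - [[0,-3,-10],0,85]
    - [[0,-3,-25],0,85]
    - [[0,-3,-40],0,85]
    - [[0,-3,-55],0,85]
    - [[0,-3,-61],0,85]
    - [[0,-3,-61],0,85]
    - [[0,-3,-61],0,70]
    - [[0,-3,-61],0,60]
    - [[0,-3,-61],0,50]
    - [[0,-3,-61],0,42]
    - [[0,-3,-61],0,40]
    - [[0,-3,-61],0,40]

```text
clock: 3.97
position: [0.5427, -0.2113, 0.1028]
eef_rot: [-1.246, 1.144, -1.145]
contact_force: [-2.9, 3.2, 12.0]
width: 0.0448
```

send_rows:
  moves:
    - [[0,0,0],0,40]
    - [[0,0,0],0,40]
    - [[0,0,0],0,40]
    - [[0,0,0],0,40]

```text
clock: 4.3
position: [0.5427, -0.2112, 0.1028]
eef_rot: [-1.246, 1.144, -1.145]
contact_force: [-4.5, 3.7, 11.9]
width: 0.0449
```

Run:
```python
from h import *
s=monitor.sense(); print(s["clock"],s["torque"],s["contact_force"])
p,d=optics.capture("scene"); a=cv2.resize(p[210:320,150:280,::-1],(700,592),interpolation=cv2.INTER_CUBIC); cv2.imwrite("pics/s2.png",a)
```

```text
4.3 [0.63461355 0.59053182 0.01422189] [-4.49300082  3.72278767 11.94181329]
```

View pics/s2.png

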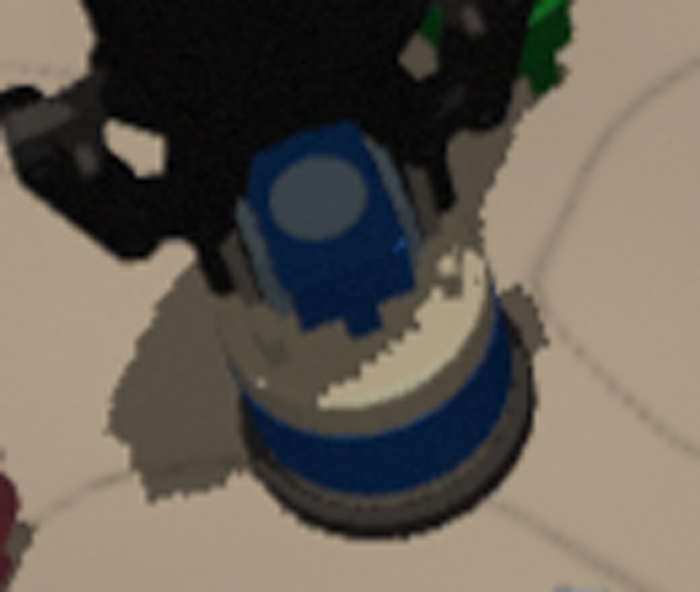

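The picture shows both tabs pressed flush and the pads on them. The 12 N comes from the pads swinging forward as they close, so I'll raise the command a little and then turn.

send_rows:
  moves:
    - [[0,0,2],0,40]
    - [[0,0,3],0,40]
    - [[0,0,3],0,40]

```text
clock: 4.6
position: [0.5421, -0.2113, 0.1037]
eef_rot: [-1.248, 1.145, -1.146]
contact_force: [0.7, 1.4, -0.4]
width: 0.0445
```

send_rows:
  moves:
    - [[0,0,0],4,40]
    - [[0,0,0],8,40]
    - [[0,0,0],12,40]
    - [[0,0,0],16,40]
    - [[0,0,0],20,40]
    - [[0,0,0],20,40]

```text
clock: 5.1
position: [0.5422, -0.2111, 0.1033]
eef_rot: [-1.384, 0.881, -0.882]
contact_force: [1.8, 1.6, -1.7]
width: 0.0442
```

Turning freely.

send_rows:
  moves:
    - [[0,0,0],6,40]
    - [[0,0,0],12,40]
    - [[0,0,0],18,40]
    - [[0,0,0],24,40]
    - [[0,0,0],30,40]
    - [[0,0,0],36,40]
    - [[0,0,0],42,40]
    - [[0,0,0],48,40]
    - [[0,0,0],54,40]
    - [[0,0,0],60,40]
    - [[0,0,0],64,40]
    - [[0,0,0],64,40]

```text
clock: 6.1
position: [0.542, -0.2108, 0.1032]
eef_rot: [-1.57, 0.014, -0.015]
contact_force: [1.2, 2.2, -0.2]
width: 0.044
```

Run:
```python
from h import *
s=monitor.sense(); M=R.from_rotvec(s["eef_rot"]).as_matrix(); print(s["clock"],s["torque"],s["contact_force"],np.degrees(np.arctan2(M[1,0],M[0,0])))
p,d=optics.capture("scene"); a=cv2.resize(p[210:320,150:280,::-1],(700,592),interpolation=cv2.INTER_CUBIC); cv2.imwrite("pics/s3.png",a)
```

```text
6.1 [ 5.14297981e-01 -2.46613744e-01  2.62821542e-04] [ 1.22555683  2.19287877 -0.22298193] -1.071363257952273
```

View pics/s3.png

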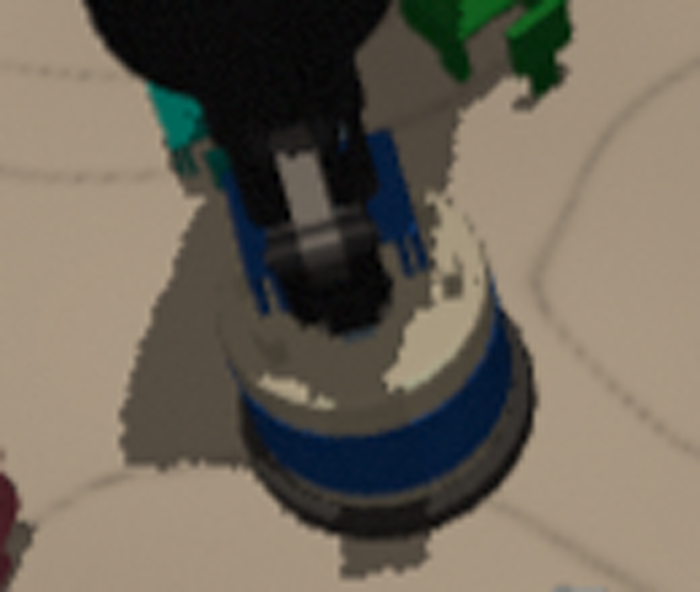

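The cap has turned about 84°, and the lock post at (450,285) hasn't moved, so the tub stayed put. Next comes the lift.

send_rows:
  moves:
    - [[0,0,3],0,40]
    - [[0,0,6],0,40]
    - [[0,0,10],0,40]
    - [[0,0,15],0,40]
    - [[0,0,20],0,40]
    - [[0,0,20],0,40]

```text
clock: 6.65
position: [0.5424, -0.213, 0.125]
eef_rot: [-1.573, 0.013, -0.018]
contact_force: [0.1, 0.4, -0.7]
width: 0.0444
```

send_rows:
  moves:
    - [[0,0,6],0,40]
    - [[0,0,14],0,40]
    - [[0,0,24],0,40]
    - [[0,0,36],0,40]
    - [[0,0,50],0,40]
    - [[0,0,65],0,40]
    - [[0,0,80],0,40]
    - [[0,0,80],0,40]
    - [[0,0,80],0,40]

```text
clock: 7.4
position: [0.5424, -0.2119, 0.2048]
eef_rot: [-1.571, 0.012, -0.017]
contact_force: [0.3, 0.3, -0.9]
width: 0.0442
```

Run:
```python
from h import *
s=monitor.sense(); M=R.from_rotvec(s["eef_rot"]).as_matrix(); print(s["clock"],s["position"].round(4),s["contact_force"],s["width"])
p,d=optics.capture("scene"); a=cv2.resize(p[150:320,130:330,::-1],(700,595),interpolation=cv2.INTER_CUBIC); cv2.imwrite("pics/s4.png",a)
```

```text
7.4 [ 0.5424 -0.2119  0.2048] [ 0.2563148   0.31573751 -0.90707572] 0.044180822754028654
```

View pics/s4.png

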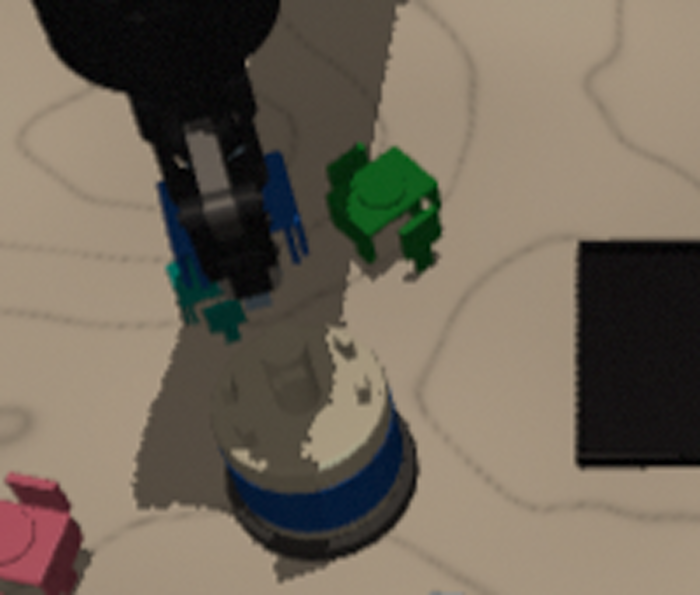

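The cap is off and in the gripper (-0.9 N, about its weight), and the tub is standing. I'll carry it to the tray.

send_rows:
  moves:
    - [[0,15,0],0,40]
    - [[0,40,0],0,40]
    - [[-1,70,0],0,40]
    - [[-1,100,0],0,40]
    - [[-2,130,0],0,40]
    - [[-2,160,0],0,40]
    - [[-3,185,-10],0,40]
    - [[-3,197,-30],0,40]
    - [[-3,200,-60],0,40]
    - [[-3,200,-90],0,40]
    - [[-3,200,-120],0,40]
    - [[-3,200,-150],0,40]

```text
clock: 8.45
position: [0.5376, -0.0113, 0.0512]
eef_rot: [-1.571, 0.015, -0.013]
contact_force: [1.2, -0.6, -0.5]
width: 0.044
```

send_rows:
  moves:
    - [[0,0,-10],0,40]
    - [[0,0,-18],0,40]
    - [[0,0,-22],0,40]
    - [[0,0,-24],0,40]
    - [[0,0,-24],0,40]
    - [[0,0,-24],0,40]

```text
clock: 8.95
position: [0.5399, -0.0116, 0.0306]
eef_rot: [-1.57, 0.013, -0.017]
contact_force: [0.7, 0.9, -0.4]
width: 0.0445
```

Now I'll lower in small steps until it touches.

send_rows:
  moves:
    - [[0,0,-2],0,40]
    - [[0,0,-4],0,40]
    - [[0,0,-5],0,40]
    - [[0,0,-5],0,40]
    - [[0,0,-5],0,40]

```text
clock: 9.37
position: [0.5387, -0.0115, 0.0244]
eef_rot: [-1.571, 0.014, -0.015]
contact_force: [0.6, 1.1, -0.3]
width: 0.0441
```

send_rows:
  moves:
    - [[0,0,-1],0,40]
    - [[0,0,-1],0,40]
    - [[0,0,-1],0,40]

```text
clock: 9.62
position: [0.5387, -0.0116, 0.0233]
eef_rot: [-1.571, 0.015, -0.015]
contact_force: [0.2, 0.5, -1.4]
width: 0.044
```

send_rows:
  moves:
    - [[0,0,-1],0,40]
    - [[0,0,-1],0,40]
    - [[0,0,-1],0,40]

```text
clock: 9.87
position: [0.5388, -0.0116, 0.0229]
eef_rot: [-1.57, 0.014, -0.015]
contact_force: [-1.2, 0.6, 4.6]
width: 0.0443
```

send_rows:
  moves:
    - [[0,0,-1],0,40]
    - [[0,0,-1],0,40]
    - [[0,0,-1],0,40]

```text
clock: 10.12
position: [0.5389, -0.0116, 0.0228]
eef_rot: [-1.57, 0.015, -0.015]
contact_force: [-3.7, 0.3, 12.4]
width: 0.0442
```

Contact is at about 0.023, as predicted. I'll ease off 1 mm and open slowly.

send_rows:
  moves:
    - [[0,0,1],0,44]
    - [[0,0,1],0,48]
    - [[0,0,1],0,52]
    - [[0,0,1],0,56]
    - [[0,0,1],0,60]
    - [[0,0,1],0,64]
    - [[0,0,1],0,70]
    - [[0,0,1],0,78]
    - [[0,0,1],0,85]
    - [[0,0,1],0,85]
    - [[0,0,1],0,85]
    - [[0,0,1],0,85]
  squeeze: 20

```text
clock: 11.12
position: [0.5387, -0.0116, 0.0224]
eef_rot: [-1.571, 0.014, -0.015]
contact_force: [0.5, 0.6, 0.1]
width: 0.0851
```

send_rows:
  moves:
    - [[0,0,10],0,85]
    - [[0,0,25],0,85]
    - [[0,0,45],0,85]
    - [[0,0,70],0,85]
    - [[0,0,100],0,85]
    - [[0,0,130],0,85]
    - [[0,0,165],0,85]
    - [[0,0,200],0,85]
    - [[0,20,200],0,85]
    - [[0,60,200],0,85]
    - [[0,100,200],0,85]
    - [[0,140,200],0,85]

```text
clock: 12.12
position: [0.5387, 0.1294, 0.2238]
eef_rot: [-1.57, 0.015, -0.017]
contact_force: [0.9, -0.0, -0.1]
width: 0.0849
```

send_rows:
  moves:
    - [[0,40,0],0,85]
    - [[0,80,0],0,85]
    - [[0,110,0],0,85]
    - [[0,110,0],0,85]
    - [[0,110,0],0,85]

```text
clock: 12.53
position: [0.5379, 0.2408, 0.2227]
eef_rot: [-1.571, 0.011, -0.011]
contact_force: [0.6, -0.3, 0.3]
width: 0.0851
```

Run:
```python
from h import *
s=monitor.sense(); print(s["clock"],s["position"].round(4),s["contact_force"])
p,d=optics.capture("top"); C=cloud("top",d); z=C[...,2]
q,_=optics.capture("scene"); cv2.imwrite("pics/f.png",np.hstack([cv2.resize(p[140:360,90:530,::-1],(400,200)),cv2.resize(q[130:350,100:540,::-1],(400,200))]))
cv2.imwrite("pics/f.png",np.vstack([cv2.resize(p[160:300,110:510,::-1],(800,280)),cv2.resize(q[160:320,110:510,::-1],(800,320))]))
for c,lo,hi in(((.54,-.012),.03,.07),((.542,-.2115),.07,.085),((.542,-.2115),.11,.14)):
    m=(np.hypot(*(C[...,:2]-c).transpose(2,0,1))<.07)&(z>lo)&(z<hi)&(d>0)
    print(m.sum(),cv2.minAreaRect((C[m][:,:2]*1000).astype(np.float32)) if m.any() else 0,np.percentile(z[m],[50,95]) if m.any() else 0)
```

```text
12.5333 [0.5379 0.2408 0.2227] [ 0.57759551 -0.29404768  0.3211429 ]
653 ((538.33349609375, -14.037181854248047), (47.57850646972656, 62.14968490600586), 88.82278442382812) [0.04950077 0.05252308]
1343 ((541.8600463867188, -210.76882934570312), (77.74656677246094, 77.887939453125), 87.69817352294922) [0.08021063 0.08246897]
208 ((541.8838500976562, -211.35488891601562), (30.037023544311523, 20.055952072143555), 4.907910346984863) [0.12293693 0.12620911]
```

View pics/f.png

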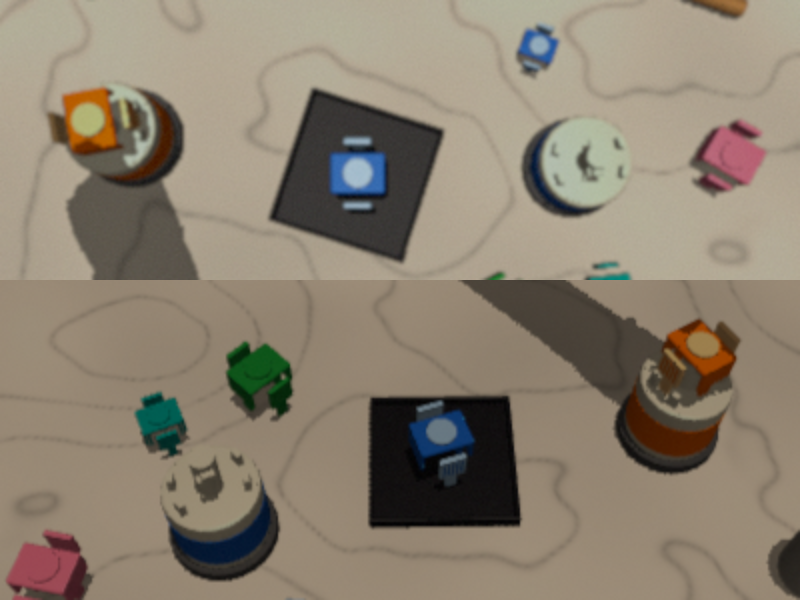

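The cap stands upright at the middle of the tray: its centre is about 3 mm from the tray's and its top is 50 mm up, as it should be. The tub is standing where it was, and the orange tub is untouched.

```bash
python3 -c "
from station import env; print(env.close_job())"
```

```text
the job is handed in; nothing more can be done
None
```

The blue cap is off its tub and standing upright in the middle of the black tray. I squeezed its tabs, turned it about 84° anticlockwise and lifted it straight off. The job was handed in at about 12.6 s of robot time.

- **Cap:** the last pictures put its centre about 3 mm from the tray centre measured at the start. Its top is about 50 mm up, which fits standing on its underside on the tray floor.
- **Tubs:** the blue tub stands within about 1 mm of where it was, and the orange-capped tub is still closed and undisturbed.
- **Robot:** the gripper was open and clear of everything. The forces I read after each move reached about 12–13 N at most.
- **One disagreement:** while squeezing, the gripper read about 44.5 mm instead of the stated 48 mm. The pictures showed the tabs pressed in fully, and the cap unlocked and lifted freely.

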